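# Seat the steel reference disc in the check fixture and latch it

### The arm

A 6-joint arm with a two-finger parallel gripper is mounted at the origin on the work surface. World frame = base frame: x ahead of the robot, y to its left, z up, the work surface at z = 0. Lengths are in m, angles in rad, forces in N, time in s.
With the tool pointing down it reaches from about 0.3 to 0.875 m from the base axis. Payload 6.4 kg.
Tool frame: the origin (TCP) lies at the very end of the fingers, on their centre line; the grasp point (between the pads) lies 19 mm behind it; z points along the fingers, y is the line along which they close (so a half turn about z gives the same grasp; the last joint's range is limited). The gripper opens to 85 mm and grips with 20 to 120 N. Pads are 22 mm wide; open, the fingers measure 114 mm over their backs; the gripper's body (76 mm by 85 mm) begins 54 mm behind the grasp point. The pads swing forward as they close: fully open they stand 13 mm farther back than shut.
Start: joints at [-1.313, 0.181, 1.607, -0, 1.354, -0.206], TCP at [0.257, -0.514, 0.231] pointing down, gripper open.
Joint ranges: [-2.99, 2.99], [-0.89, 2.07], [0.3, 2.58], [-1.14, 4.28], [0, 2.63], [-3.12, 3.12]. Speed limits (rad/s): [2.57, 2.57, 3.01, 3.14, 3.14, 3.14].

### API

Orientations are given as a unit quaternion [w, x, y, z].
In Python, from bench import ctrl, camera, calibration, order, outline_of gives the robot as it stands.
- The arm moves only by the tool move_arm, never from a script. Its argument "series" is a list that holds one entry, the list of rows, each a list of 5 numbers: the opening, from 0 (shut) to 1 (fully open), then the shift along the tool's x, y, z in mm, then the turn about the tool's z in rad. A call has exactly 10 rows; each row is the pose to reach, as a shift and turn from the pose commanded when the call began, along the tool's axes at that moment; what a row does not reach only later rows make up. A row lasts 1/12 s, in which the tool goes at most 41.7 mm and 7.16 degrees, less where a joint would pass 70% of its speed; a pose out of reach is approached as far as the arm can. A call with a gripper value outside its range is refused whole. The fingers move at their own pace and stop on an object; the grip force is fixed at half the most. Time passes only in rows, so rows that repeat a pose let the fingers close, or fill a call up. It gives the time, the measured TCP pose, the force, the opening and the grip force at its end, in the units of the state.
- ctrl.get_obs(): the state, without advancing time (a new reading comes with each control period).
- camera(name): name is "scene" or "top" or "wrist"; returns (picture, depth): 384x512x3 uint8, blue, green, red; 384x512 float32, m along the optical axis (not along the pixel's ray), 0 where there is no reading.
- calibration(name): a dict with "intrinsics" (3x3 intrinsics, pixels), "k1" (the pictures are not rectified: a ray, as slopes to the right and down, at radius r is drawn at 1 + k1 r^2 times it, then the intrinsics apply), "rvec" (rotation vector, rad) and "tvec" (3), from world to camera coordinates, as OpenCV has them. Camera axes: x right, y down, z forward; pixel columns grow to the right and rows downward; lengths in m; the calibration is good to about 2 mm. A picture is of the moment at which its call begins: read the wrist's pose just before it. calibration takes no time and is no camera call; for the wrist camera it gives the pose at the moment of the call.
- order.hand_in(): hands the job in; it is judged then, once.
Trained networks look in the newest picture that a camera, given by its name, has taken for a name from the list of things; names that differ only in an ending like _2 or _b are one class to them, and where a whole thing is asked for, a point or a joint stands for the part that bears it (a point fixed in the world has none). Each returns a list of dicts, best first, with "conf" (0 to 1); they miss things now and then, are a little off and sometimes report something else, mostly with a low value. They report only what shows in the picture. A call takes as long as a camera call. They do not tell look-alikes from the thing itself.
- outline_of(target, camera): "region" (384x512 bool, what is visible of it) and "bbox" ([centre column, centre row, width, height] in pixels, round what is visible of it).
The state is a dict: "time_s": time; "q": joint angles; "dq": joint speeds; "joint_efforts": joint torques, N m; "eef_pos": TCP position; "eef_rot": TCP orientation; "wrist_force": force on the tool from outside, world axes, zero at the start; "torque": the same for the moment, N m; "opening": opening from 0.0 (shut) to 1.0 (fully open); "grasp_force": force on a finger pad.
Only numpy, scipy, OpenCV 4.12 (cv2) and the standard library are available. Lean on these libraries where they do the work, as an engineer would, in place of code of your own. Each camera call takes 0.05 s, during which the arm holds its last target. There are 200 camera calls.

### The job

Take the steel disc out of the wooden case, lay it flat on the bright plate of the green fixture beside the pocket, and slide it gently about on the plate, never bearing down or shoving hard, until it drops flat into the shallow pocket. Then swing the red latch right over it and let go. Leave the brass disc and everything else where they are.

Things in the scene. Friction and masses are not known exactly. Their poses are not given: they have to be found in the camera images.
- disc: The steel disc: plain, flat, silver-grey, 50 mm diameter, 12 mm thick, about 180 g (0.8 to 1.3 times that). Origin at the centre of its underside, z up. It starts lying flat on one of the two purple felt seats of the case. Loose and mostly over the pocket it leans down towards the pocket's centre.
- case: Shallow open wooden case, fixed; 140 (its x) by 200 mm (its y), walls 20 mm high, 5 mm thick; origin under its centre, z up. Two purple felt seats (60 mm across, tops 13 mm above the bench) at x = 0, y = -45 and +45 mm: the steel disc on one, within 4 mm of its centre, a brass disc on the other. The open lid leans outward along the +y edge. Finger room is best along the case's x.
- fixture: Green cast check fixture, fixed; base 210 x 210 mm, 24 mm high; origin under its centre on the bench, x and y along its edges, z up. On it stands a bright steel plate, 120 x 120 mm, its flat face 44 mm above the bench, with one round pocket in the plate's middle: 52.5 mm across, 4 mm deep, sharp edge. A seated disc's underside is 40 mm above the bench.
- plate_mid (a point): Point on the fixture's middle axis at the height of the plate's face. The plate stands on a locked cross-slide (it will not move) left up to 10 mm off mid along the fixture's x and also up to 10 mm along its y; so the true pocket centre lies within 10 mm of this point along each, and is not reported.
- latch (a joint): Angle of the red latch about its upright pivot, rad: 0 = parked, pointing along the fixture's +x beside the plate; grows as it swings clockwise seen from above; 1.57 = pointing along the fixture's -y, over the pocket; stop at 1.6. Starts at 0 to 0.35. It stays where it is left (friction: 1 to 2 N at the pin).
- latch_pivot (a point): The latch's pivot axis, at x = 0, y = +87 mm of the fixture's frame, at the height of the latch arm's underside (54 mm above the bench). The red arm is 90 mm long from the pivot, 14 mm wide, 7 mm thick; it passes 2 mm over a seated disc, and a disc lying on the plate's face blocks it.
- latch_pin (a point): Centre of the top of the black upright pin on the latch arm, 45 mm from the pivot: 12 mm diameter, 30 mm tall above the arm, top 91 mm above the bench. Pinch or push it to swing the latch.
- brass_disc: Brass disc, 38 mm diameter, 12 mm thick, on the other felt seat; origin at the centre of its underside. Leave it.
- ring_mould: Grey tapered round mould block, 76 mm diameter, 40 mm tall, loose on the bench; origin under its centre. Leave it.
- wash_bottle: Clear bottle with a red cap, 60 mm diameter, 170 mm tall; origin under its centre. Leave it.
- powder_jar: White jar, 64 mm diameter, 100 mm tall; origin under its centre. Leave it.
- beaker: White cup, 72 mm diameter, 90 mm tall; origin under its centre. Leave it.
- spatula: Spatula lying on the bench at the left; about 0.2 m long; origin on the tool. Leave it.
- brush: Brush lying on the bench at the right; about 0.2 m long; origin on the tool. Leave it.
Not all that is in view belongs to the job. Several things have the shape of the disc; the one meant has the colours described above.

How it is judged:
By the outcome, as a careful person would: the job done as asked, in the order asked, and still so for the second after the job is handed in, with the robot touching nothing.
It also fails if it takes over 70 s, if anything falls off the work surface, if the arm or the gripper's body presses on something with over 40 N, if the wrist force passes 120 N, or if a joint passes its speed limit or range.

## Working session

There is one attempt and no reset: what is moved stays moved. The work goes in short steps, Python scripts to look and compute and a tool call to move; the robot and the scene stay as the last step left them, time stands still between calls to the robot, and variables do not carry over. Pictures are saved under pics/ and viewed, at most 10 in all, crops included, and the job is handed in when it is done.

Besides the shell and the picture viewer there is one more tool, called after "Call:" as name([rows], argument=value, ...), one row to a line, values as JSON. move_arm: Moves the arm, as the interface text tells. Its arguments: {"type":"object","properties":{"series":{"type":"array","items":{"type":"array","items":{"type":"array","items":{"type":"number"}}}}},"required":["series"]}

```bash
mkdir -p pics; ls; cat > h.py <<'E'
import numpy as np, cv2
from bench import ctrl, camera, calibration, order, outline_of
from scipy.spatial.transform import Rotation as R
def cal(n):
    c=calibration(n); return np.array(c["intrinsics"]),c["k1"],cv2.Rodrigues(np.array(c["rvec"],float))[0],np.array(c["tvec"],float).ravel()
def rays(n,px,c=None):
    K,k1,Rm,t=c or cal(n); px=np.atleast_2d(np.asarray(px,float))
    d=np.array([k1,0,0,0,0.])
    u=cv2.undistortPoints(px.reshape(-1,1,2),K,d).reshape(-1,2)
    r=np.c_[u,np.ones(len(u))]; return -Rm.T@t, r@Rm   # origin, world dirs (z_cam=1)
def onplane(n,px,z,c=None):
    o,r=rays(n,px,c); s=(z-o[2])/r[:,2]; return o+r*s[:,None]
def withdepth(n,px,dep,c=None):
    o,r=rays(n,px,c); px=np.atleast_2d(px).astype(int); return o+r*dep[px[:,1],px[:,0]][:,None]
def proj(n,P,c=None):
    K,k1,Rm,t=c or cal(n)
    return cv2.projectPoints(np.atleast_2d(np.asarray(P,float)),cv2.Rodrigues(Rm)[0],t,K,np.array([k1,0,0,0,0.]))[0].reshape(-1,2)
def totool(P):
    """shift in mm along tool axes from current TCP to world P"""
    o=ctrl.get_obs(); q=o["eef_rot"]; Rt=R.from_quat([q[1],q[2],q[3],q[0]])
    return Rt.inv().apply(np.asarray(P)-o["eef_pos"])*1000
E
python3 - <<'E'
from h import *
o=ctrl.get_obs(); print(o["eef_pos"],o["eef_rot"],o["time_s"])
for n in("top","scene"):
    p,d=camera(n); cv2.imwrite(f"pics/{n}0.png",p); np.save(f"pics/{n}0d.npy",d)
    c=cal(n); print(n,-c[2].T@c[3])
    for t in ("disc","case","fixture","brass_disc","latch","latch_pin","ring_mould","wash_bottle","powder_jar","beaker"):
        for r in outline_of(t,n)[:4]:
            b=r["bbox"]; m=r["region"]; ys,xs=np.nonzero(m&(d>0)); 
            w=withdepth(n,np.c_[xs,ys],d,c) if len(xs) else np.zeros((1,3))
            print(t,round(r["conf"],2),np.round(b),np.round(np.median(w,0),3),np.round(np.percentile(w[:,2],95),3))
E
```

```text
pics
[ 0.25707719 -0.51371265  0.23037737] [-8.89127403e-04  9.73234170e-01  2.29813966e-01 -3.54105227e-05] 0.0
top [0.31251949 0.01673265 1.5433508 ]
disc 0.62 [253. 192.   8.  15.] [0.598 0.025 0.013] 0.018
disc 0.62 [227. 157.  12.   8.] [0.744 0.14  0.013] 0.019
disc 0.49 [230. 236.  11.  13.] [0.427 0.114 0.013] 0.019
disc 0.44 [226. 195.  10.  13.] [0.58  0.141 0.026] 0.033
case 0.76 [201. 199.  72.  38.] [0.565 0.236 0.012] 0.121
brass_disc 0.44 [202. 198.   2.   6.] [0.566 0.232 0.025] 0.031
latch 0.6 [289. 193.   9.  24.] [ 0.596 -0.112  0.063] 0.089
latch 0.59 [201. 198.   8.  11.] [0.567 0.232 0.025] 0.031
latch_pin 0.45 [396. 194.  28.  22.] [ 0.601 -0.525  0.052] 0.093
ring_mould 0.56 [251. 160.  18.  16.] [0.736 0.038 0.041] 0.047
wash_bottle 0.7 [203. 159.  18.  25.] [0.714 0.222 0.112] 0.173
powder_jar 0.88 [356. 173.  22.  22.] [ 0.667 -0.366  0.097] 0.106
beaker 0.56 [396. 195.  26.  25.] [ 0.602 -0.527  0.054] 0.093
scene [ 1.73775216 -0.28875533  0.99887792]
disc 0.7 [257. 209.  16.  11.] [0.608 0.025 0.011] 0.014
disc 0.68 [290. 196.  17.  13.] [0.587 0.14  0.02
[... 322 characters left out ...]
16. 190.  10.   6.] [0.574 0.23  0.023] 0.028
brass_disc 0.55 [378. 170.  74.  40.] [0.528 0.53  0.004] 0.019
brass_disc 0.52 [314. 183.  95.  70.] [0.566 0.239 0.015] 0.12
latch_pin 0.67 [216. 201.   8.  26.] [ 0.61  -0.113  0.061] 0.089
ring_mould 0.66 [277. 236.  27.  22.] [0.763 0.035 0.036] 0.042
wash_bottle 0.57 [331. 206.  18.  53.] [0.747 0.219 0.086] 0.166
wash_bottle 0.55 [ 79. 224.  28.  39.] [ 0.622 -0.512  0.063] 0.089
wash_bottle 0.16 [185. 205.  83.  58.] [ 0.598 -0.198  0.025] 0.047
powder_jar 0.57 [131. 232.  29.  37.] [ 0.702 -0.373  0.069] 0.101
powder_jar 0.49 [185. 207.  83.  55.] [ 0.598 -0.197  0.026] 0.047
beaker 0.63 [ 79. 223.  30.  34.] [ 0.621 -0.511  0.062] 0.089
```

```bash
python3 - <<'E'
import cv2
p=cv2.imread("pics/top0.png"); q=p[135:260,165:345]; cv2.imwrite("pics/a.png",cv2.resize(q,None,fx=4.4,fy=4.4,interpolation=cv2.INTER_CUBIC))
E
```

```text
(no output)
```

View pics/a.png

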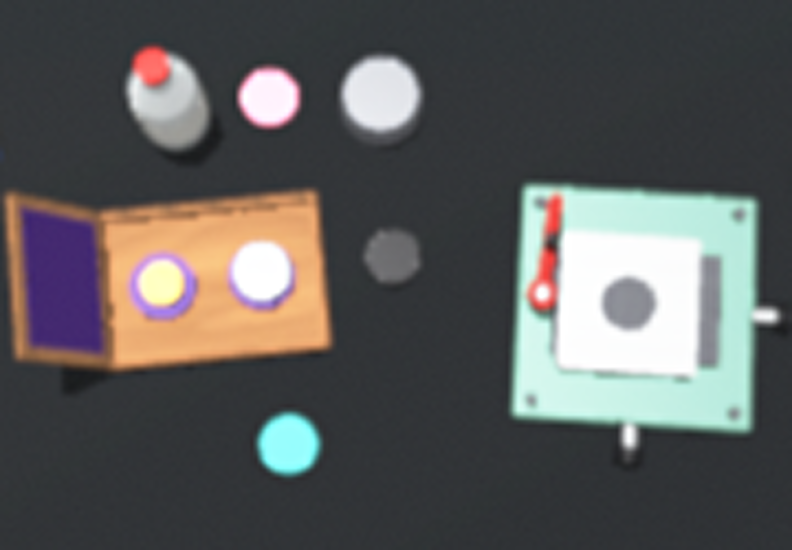

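Candidates in the top view: near-white/silver disc in the case (226,196), brass in the case (201,199), pink on the bench (226,157), dark grey on the bench (254,193) and cyan (231,236). The one meant is the steel disc on the purple seat at (226,196), because it's silver and in the case. I'll measure the frames next and confirm with a wrist crop.

```bash
python3 - <<'E'
from h import *
p=cv2.imread("pics/top0.png"); c=cal("top"); print(c[0][0,0])
hsv=cv2.cvtColor(p,cv2.COLOR_BGR2HSV); H,S,V=cv2.split(hsv)
win=np.zeros(p.shape[:2],bool); win[170:240,275:345]=1
def rect(m,z,name):
    ys,xs=np.nonzero(m); w=onplane("top",np.c_[xs,ys],z,c)[:,:2]
    r=cv2.minAreaRect(w.astype(np.float32)*1000); print(name,len(xs),np.round(r[0],1),np.round(r[1],1),round(r[2],2), 'mean',np.round(w.mean(0)*1000,1))
rect(win&(((H>60)&(H<95)&(S>30)&(V>120))),.024,"fixture")
pl=win&(S<25)&(V>200)
n,l,st,_=cv2.connectedComponentsWithStats(pl.astype(np.uint8)); k=1+np.argmax(st[1:,4]); rect(l==k,.044,"plate")
pk=np.zeros_like(win); pk[196:212,300:316]=1; rect(pk&(V<170),.040,"pocket")
win2=np.zeros_like(win); win2[170:225,188:242]=1
rect(win2&(H>5)&(H<22)&(S>80),.0,"case")
pu=win2&(H>115)&(H<150)&(S>80)
for nm,a,b in (("seatA",215,236),("seatB",193,211)):
    m=np.zeros_like(win); m[187:210,a:b]=1; rect(m&(((H>115)&(H<150)&(S>60))|(V>235)|((H>20)&(H<35)&(S>60))),.015,nm)
d=np.zeros_like(win); d[185:210,214:238]=1; rect(d&(S<30)&(V>200),.025,"disc")
o=ctrl.get_obs(); print(np.round(totool([.50,.14,.25]),1))
rd=win&((H<8)|(H>172))&(S>120); rect(rd,.06,"latch")
cw=cal("wrist"); print("wristcam",-cw[2].T@cw[3],cw[2][2],cw[0][0,0], o["eef_pos"])
E
```

```text
390.19761452115426
fixture 1569 [ 556.  -193.8] [212.9 213.2] 87.34 mean [ 547.8 -201.1]
plate 897 [ 556.3 -185. ] [124.7 124.6] 86.89 mean [ 555.9 -185.2]
pocket 92 [ 556.1 -186.1] [38.3 39.4] 45.67 mean [ 556.  -186.1]
case 1500 [577.1 188.1] [152.1 209.1] 6.7 mean [576.3 185.7]
seatA 398 [576.5 138.2] [89.4 79.9] 1.53 mean [578.3 139. ]
seatB 306 [574.8 231.6] [90.1 67.9] 2.18 mean [577.9 233.1]
disc 139 [582.6 141.4] [48.4 47.5] 1.66 mean [582.3 141.2]
[ 509.8 -476.6  -18.7]
latch 56 [ 596.8 -109.1] [19.6 95.7] 86.79 mean [ 593.3 -113.4]
wristcam [ 0.33079937 -0.47861982  0.37372098] [-0.281283   -0.13923076 -0.94947073] 328.5735821113523 [ 0.25722415 -0.51426765  0.23127899]
```

Call:
move_arm([
  [[1,32,-25,3,-0.12],[1,64,-48,6,-0.24],[1,96,-72,9,-0.36],[1,128,-97,12,-0.48],[1,160,-121,15,-0.6],[1,192,-145,18,-0.72],[1,224,-169,21,-0.84],[1,256,-193,24,-0.96],[1,288,-217,24,-1.08],[1,320,-241,24,-1.2]],
])

```text
time_s: 1.93
eef_pos: [0.4361, -0.1537, 0.2074]
eef_rot: [0.0, 0.671, 0.741, 0.0]
wrist_force: [0.6, -0.5, -0.1]
opening: 1.005
grasp_force: 0.0
```

Call:
move_arm([
  [[1,33,20,1,0],[1,66,41,2,0],[1,99,61,3,0],[1,132,82,4,0],[1,165,102,5,0],[1,198,123,6,0],[1,230,143,7,0],[1,262,163,7,0],[1,279,174,7,0],[1,279,174,7,0]],
])

```text
time_s: 2.77
eef_pos: [0.5841, 0.1422, 0.2002]
eef_rot: [-0.0, 0.672, 0.741, 0.001]
wrist_force: [0.6, -0.1, -0.5]
opening: 1.001
grasp_force: 0.0
```

```bash
python3 - <<'E'
from h import *
p,d=camera("wrist"); c=cal("wrist"); o=ctrl.get_obs(); print(o["eef_pos"],o["eef_rot"])
cv2.imwrite("pics/w1.png",p); np.save("pics/w1d.npy",d)
for r in outline_of("disc","wrist"):
    m=r["region"]; ys,xs=np.nonzero(m); P=np.c_[xs,ys].astype(float)
    e=cv2.fitEllipse(cv2.convexHull(np.c_[xs,ys].astype(np.float32)))
    w=onplane("wrist",P,.025,c); dd=withdepth("wrist",P,d,c); print(r["conf"],r["bbox"],w.mean(0),np.median(dd,0),np.ptp(w,0)*1000, cv2.minEnclosingCircle((w[:,:2]*1000).astype(np.float32)))
    print("TCP px",proj("wrist",o["eef_pos"],c))
E
```

```text
[0.58323387 0.14023363 0.19997584] [-7.89568941e-05  6.72262860e-01  7.40312526e-01 -7.03678072e-05]
0.87 [410.6, 182.5, 45.3, 46.0] [0.73842465 0.1447098  0.025     ] [0.7456263  0.14145324 0.01093399] [50.96696814 47.34717359  0.        ] ((738.0198974609375, 144.23675537109375), 25.724197387695312)
TCP px [[255.70242957 258.1054832 ]]
0.84 [263.4, 265.5, 45.1, 42.8] [0.59897109 0.03383062 0.025     ] [0.59961343 0.02628065 0.01141374] [47.774279   53.57585149  0.        ] ((597.92333984375, 33.22923278808594), 27.00066566467285)
TCP px [[255.70242957 258.1054832 ]]
0.76 [257.6, 168.8, 54.1, 49.3] [0.58267191 0.14212214 0.025     ] [0.58260061 0.14211483 0.02443722] [47.39048712 50.2563685   0.        ] ((582.8693237304688, 141.864990234375), 25.457143783569336)
TCP px [[255.70242957 258.1054832 ]]
0.69 [225.6, 351.7, 158.8, 47.6] [ 0.55269426 -0.08959023  0.025     ] [ 0.54295741 -0.09297481  0.0214907 ] [194.20653114  71.2548656    0.        ] ((566.4979858398438, -83.1415786743164), 97.19588470458984)
TCP px [[255.70242957 258.1054832 ]]
0.58 [116.0, 178.1, 47.1, 45.8] [0.43753033 0.11915106 0.025     ] [0.4316966  0.11516684 0.01182543] [51.09493908 48.95663031  0.        ] ((437.5296630859375, 118.51109313964844), 26.71062660217285)
TCP px [[255.70242957 258.1054832 ]]
```

View pics/w1.png

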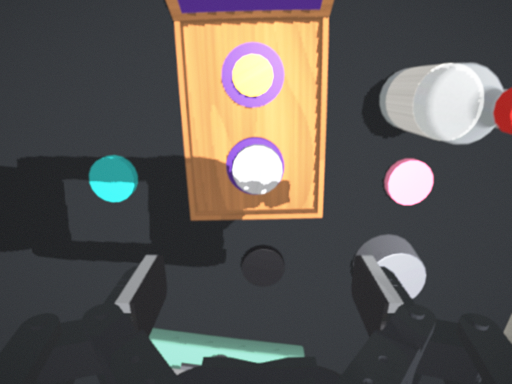

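Silver disc at (257,168) on the purple seat is the steel one: 50 mm across, top at 24.4 mm. Brass is at (253,75); pink, cyan and dark ones lie on the bench. Now checking the fingertip height at part opening while descending.

Call:
move_arm([
  [[0.75,1,0,20,0],[0.75,2,0,45,0],[0.75,2,0,70,0],[0.75,2,0,95,0],[0.75,2,0,120,0],[0.75,2,0,140,0],[0.75,2,0,150,0],[0.75,2,0,150,0],[0.75,2,0,150,0],[0.75,2,0,150,0]],
])

```text
time_s: 3.7
eef_pos: [0.584, 0.1399, 0.052]
eef_rot: [0.001, 0.674, 0.739, 0.001]
wrist_force: [0.6, -1.0, 1.1]
opening: 0.751
grasp_force: 0.0
```

```bash
python3 - <<'E'
from h import *
o=ctrl.get_obs(); p,d=camera("wrist"); c=cal("wrist"); print(o["eef_pos"],o["opening"])
cv2.imwrite("pics/w2.png",p)
q=o["eef_rot"]; Rt=R.from_quat([q[1],q[2],q[3],q[0]])
ys,xs=np.mgrid[0:384:2,0:512:2]; P=np.c_[xs.ravel(),ys.ravel()]; ok=d[P[:,1],P[:,0]]>0; P=P[ok]
w=withdepth("wrist",P,d,c); t=Rt.inv().apply(w-o["eef_pos"])*1000
m=(abs(t[:,0])<14)&(abs(t[:,1])<60)&(abs(t[:,1])>20)&(t[:,2]<15)
for s in(-1,1):
    k=m&(np.sign(t[:,1])==s); z=t[k,2]; print(s,k.sum(),np.percentile(z,[50,80,95,99]).round(1)); kk=t[k][z>np.percentile(z,80)]; print(kk[:,1].min(),kk[:,1].max(),kk[:,0].min(),kk[:,0].max())
for r in outline_of("disc","wrist")[:3]:
    ys,xs=np.nonzero(r["region"]); ww=onplane("wrist",np.c_[xs,ys],.025,c); print(r["conf"],r["bbox"],cv2.minEnclosingCircle((ww[:,:2]*1000).astype(np.float32)),totool([*ww.mean(0)[:2],.025]))
E
```

```text
[0.5839674  0.13991172 0.05197465] 0.7510796164281824
-1 2488 [-59.8 -41.1 -18.9 -10.6]
-44.0221903318699 -29.847926372013838 -11.100483318430532 11.83814983954542
1 2196 [-58.8 -37.7 -18.   -9.9]
33.242353723996295 47.52458050121216 -11.127301841870917 11.568879057153849
0.92 [257.4, 225.6, 92.1, 86.3] ((583.3599243164062, 144.3588409423828), 26.602907180786133) [ 5.20203191  0.3956444  27.19820834]
0.83 [31.8, 236.4, 61.1, 76.4] ((445.12689208984375, 124.08595275878906), 26.900177001953125) [  -2.0197434  -136.53191472   26.7702517 ]
0.73 [266.9, 348.6, 67.1, 26.4] ((598.828369140625, 51.903480529785156), 21.409320831298828) [-82.63120626   6.03308641  27.23109972]
```

View pics/w2.png

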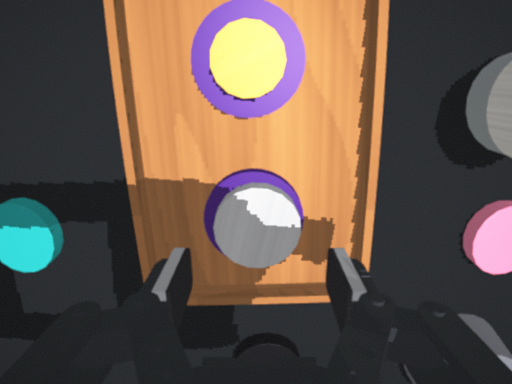

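Call:
move_arm([
  [[0.75,2,0,15,0],[0.75,4,0,30,0],[0.75,4,0,36,0],[0.75,4,0,40,0],[0.75,4,0,40,0],[0.5,4,0,40,0],[0.5,4,0,40,0],[0.4,4,0,40,0],[0.4,4,0,40,0],[0.4,4,0,40,0]],
])

```text
time_s: 4.63
eef_pos: [0.5835, 0.1444, 0.0116]
eef_rot: [0.001, 0.673, 0.739, 0.001]
wrist_force: [-0.9, 0.2, 5.6]
opening: 0.557
grasp_force: 62.4
```

Call:
move_arm([
  [[0.4,0,0,-5,0],[0.4,0,0,-15,0],[0.4,0,0,-35,0],[0.4,0,0,-65,0],[0.4,0,0,-95,0],[0.4,-25,0,-115,0.05],[0.4,-60,-4,-125,0.1],[0.4,-100,-8,-125,0.15],[0.4,-140,-8,-125,0.15],[0.4,-180,-8,-125,0.15]],
])

```text
time_s: 5.47
eef_pos: [0.5909, -0.037, 0.1365]
eef_rot: [0.0, 0.727, 0.687, 0.0]
wrist_force: [1.0, 0.7, -2.1]
opening: 0.554
grasp_force: 62.1
```

```bash
python3 - <<'E'
from h import *
p,d=camera("wrist"); o=ctrl.get_obs(); c=cal("wrist"); print(o["eef_pos"],o["eef_rot"],o["opening"],o["grasp_force"])
cv2.imwrite("pics/w3.png",p); np.save("pics/w3d.npy",d)
q=o["eef_rot"]; Rt=R.from_quat([q[1],q[2],q[3],q[0]])
for r in outline_of("disc","wrist")[:2]:
    ys,xs=np.nonzero(r["region"]&(d>0)); w=withdepth("wrist",np.c_[xs,ys],d,c); t=Rt.inv().apply(w-o["eef_pos"])*1000
    print(r["conf"],r["bbox"],np.percentile(t,[2,50,98],axis=0).round(1))
E
```

```text
[ 0.59208089 -0.0449432   0.13658701] [ 0.0026194   0.72823093  0.68532618 -0.00093856] 0.5562603028116659 62.06152081489563
0.87 [268.6, 110.0, 65.9, 61.1] [[ 40.9 -14.5 123.2]
 [ 63.9   7.2 124.6]
 [ 85.3  29.4 126.2]]
0.72 [259.9, 267.6, 110.5, 102.9] [[-23.7 -20.4 -14.2]
 [  2.3   1.6 -13. ]
 [ 23.   23.3  -3.9]]
```

View pics/w3.png

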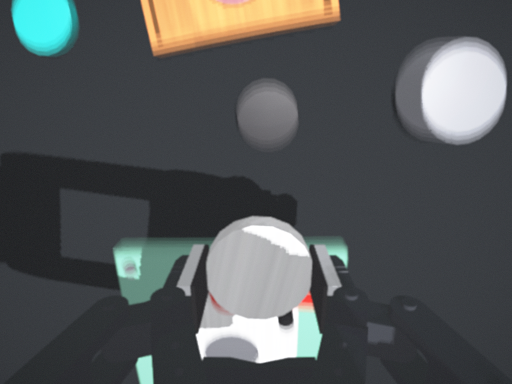

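Silver disc is held squarely between the pads at (260,268). The fixture is below, with the pocket partly hidden at (230,350). Moving so the camera sees the plate.

Call:
move_arm([
  [[0.4,-35,-4,-10,0],[0.4,-72,-9,-20,0],[0.4,-110,-14,-28,0],[0.4,-148,-19,-28,0],[0.4,-185,-24,-28,0],[0.4,-210,-27,-28,0],[0.4,-219,-27,-28,0],[0.4,-219,-27,-28,0],[0.4,-219,-27,-28,0],[0.4,-219,-27,-28,0]],
])

```text
time_s: 6.4
eef_pos: [0.5519, -0.2509, 0.1632]
eef_rot: [-0.0, 0.727, 0.687, 0.0]
wrist_force: [0.1, 0.5, -2.2]
opening: 0.556
grasp_force: 62.1
```

```bash
python3 - <<'E'
from h import *
o=ctrl.get_obs(); c=cal("wrist"); p,d=camera("wrist"); print(o["eef_pos"],o["eef_rot"],o["opening"])
cv2.imwrite("pics/w4.png",p); np.save("pics/w4d.npy",d)
np.savez("pics/w4c.npz",K=c[0],k=c[1],R=c[2],t=c[3],tcp=o["eef_pos"],q=o["eef_rot"])
E
```

```text
[ 0.55194095 -0.25091814  0.16320557] [-4.85093107e-04  7.26532843e-01  6.87131529e-01  2.34701357e-04] 0.5555083118862599
```

View pics/w4.png

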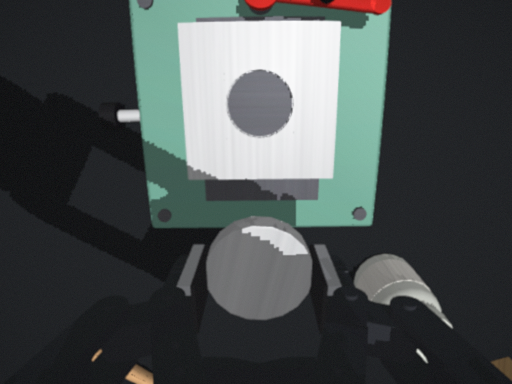

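```bash
python3 - <<'E'
from h import *
p=cv2.imread("pics/w4.png"); d=np.load("pics/w4d.npy"); Z=np.load("pics/w4c.npz"); c=(Z["K"],float(Z["k"]),Z["R"],Z["t"])
S=cv2.cvtColor(p,cv2.COLOR_BGR2HSV); H,Sa,V=cv2.split(S)
w=onplane("wrist",[[0,0]],0,c)
def W(m,z): ys,xs=np.nonzero(m); return (onplane("wrist",np.c_[xs,ys],z,c)[:,:2]*1000).astype(np.float32)
win=np.zeros(V.shape,bool); win[60:145,215:305]=1
m=(win&(V<150)); n,l,st,_=cv2.connectedComponentsWithStats(m.astype(np.uint8)); k=1+np.argmax(st[1:,4])
P=W(l==k,.044); print("pocket",cv2.minEnclosingCircle(P),P.mean(0),2*np.sqrt(st[k,4]))
e=cv2.fitEllipse(cv2.convexHull(P)); print(e)
pl=np.zeros_like(win); pl[15:190,170:350]=1; pl&=(Sa<40)&(V>150); n,l,st,_=cv2.connectedComponentsWithStats(pl.astype(np.uint8)); k=1+np.argmax(st[1:,4]); print("plate",cv2.minAreaRect(W(l==k,.044)))
dd=withdepth("wrist",[[200,60],[320,60],[260,103],[320,160]],d,c); print(dd.round(4))
g=np.zeros_like(win); g[0:240,120:400]=1; g&=(H>60)&(H<95)&(Sa>60); print("base",cv2.minAreaRect(W(g,.024)))
P0=np.array([*P.mean(0)/1000,.044]); q=Z["q"]; Rt=R.from_quat([q[1],q[2],q[3],q[0]])
print("pocket in tool",Rt.inv().apply(P0-Z["tcp"])*1000)
# held disc: top face fit at its height
z=Z["tcp"][2]+.0135; dm=np.zeros_like(win); dm[210:322,200:318]=1
ys,xs=np.nonzero(dm&(abs(d-np.median(d[230:300,230:290]))<.03)); t=Rt.inv().apply(withdepth("wrist",np.c_[xs,ys],d,c)-Z["tcp"])*1000
s=t[(t[:,2]<-12)&(t[:,2]>-16)&(abs(t[:,1])<24.5)]; print("disc in tool",len(s),np.percentile(s,[0.5,50,99.5],axis=0).round(1))
ed=cv2.fitEllipse(cv2.convexHull(s[:,:2].astype(np.float32))); print(ed)
E
```

```text
pocket ((557.82666015625, -183.42007446289062), 25.141611099243164) [ 557.6484  -182.93976] 114.5949388062143
((557.8621215820312, -183.2902374267578), (49.421688079833984, 49.97425842285156), 83.0320053100586)
plate ((557.444580078125, -183.66676330566406), (120.9395523071289, 120.5712661743164), 87.36343383789062)
[[ 0.5149 -0.1488  0.0456]
 [ 0.6046 -0.1536  0.0446]
 [ 0.5579 -0.1832  0.0399]
 [ 0.6044 -0.2307  0.0434]]
base ((548.32177734375, -204.66802978515625), (206.4555206298828, 227.64898681640625), 87.1692123413086)
pocket in tool [ 68.07060144   1.95772147 119.27348553]
disc in tool 7767 [[-25.2 -22.1 -14.6]
 [  0.6   1.2 -13. ]
 [ 22.9  24.  -12. ]]
((-1.2785580158233643, 0.7337872982025146), (49.93173599243164, 51.15028762817383), 35.868202209472656)
```

Call:
move_arm([
  [[0.4,10,-12,20,0],[0.4,22,-24,45,0],[0.4,33,-35,70,0],[0.4,33,-35,90,0],[0.4,33,-35,105,0],[0.4,33,-35,111,0],[0.4,33,-35,115,0],[0.4,33,-35,117,0],[0.4,33,-35,117,0],[0.4,33,-35,117,0]],
])

```text
time_s: 7.28
eef_pos: [0.5195, -0.2181, 0.0473]
eef_rot: [0.001, 0.727, 0.687, 0.0]
wrist_force: [0.6, 0.9, -2.0]
opening: 0.559
grasp_force: 62.2
```

Call:
move_arm([
  [[0.4,0,0,1,0],[0.4,0,0,1.5,0],[0.4,0,0,2,0],[0.4,0,0,2.5,0],[0.4,0,0,2.5,0],[0.4,0,0,3,0],[0.4,0,0,3,0],[0.4,0,0,3,0],[0.4,0,0,3,0],[0.4,0,0,3,0]],
])

```text
time_s: 8.12
eef_pos: [0.5187, -0.2178, 0.0433]
eef_rot: [0.0, 0.727, 0.687, 0.0]
wrist_force: [0.8, -0.0, -2.4]
opening: 0.555
grasp_force: 62.2
```

Call:
move_arm([
  [[0.4,0,0,0.3,0],[0.4,0,0,0.6,0],[0.4,0,0,0.6,0],[0.4,0,0,0.9,0],[0.4,0,0,0.9,0],[0.4,0,0,1.2,0],[0.4,0,0,1.2,0],[0.4,0,0,1.2,0],[0.4,0,0,1.2,0],[0.4,0,0,1.2,0]],
])

```text
time_s: 8.95
eef_pos: [0.5187, -0.2178, 0.0426]
eef_rot: [0.0, 0.727, 0.687, -0.0]
wrist_force: [-2.4, 1.4, 5.9]
opening: 0.555
grasp_force: 63.0
```

Contact made lightly. Releasing to lay the disc flat.

Call:
move_arm([
  [[0.6,0,0,-0.3,0],[0.65,0,0,-0.3,0],[0.65,0,0,-0.3,0],[0.65,0,0,-0.3,0],[0.65,0,0,-0.3,0],[0.65,0,0,-0.3,0],[0.65,0,0,-0.3,0],[0.65,0,0,-0.3,0],[0.65,0,0,-0.3,0],[0.65,0,0,-0.3,0]],
])

```text
time_s: 9.78
eef_pos: [0.5187, -0.2178, 0.0424]
eef_rot: [-0.0, 0.727, 0.687, 0.0]
wrist_force: [-0.4, -1.1, -0.0]
opening: 0.647
grasp_force: 0.0
```

```bash
cat > m.py <<'E'
from h import *
o=ctrl.get_obs(); c=cal("wrist"); p,d=camera("wrist"); q=o["eef_rot"]; Rt=R.from_quat([q[1],q[2],q[3],q[0]])
ys,xs=np.mgrid[0:384,0:512]; P=np.c_[xs.ravel(),ys.ravel()]; P=P[d[P[:,1],P[:,0]]>0]
w=withdepth("wrist",P,d,c); t=Rt.inv().apply(w-o["eef_pos"])*1000
k=(np.hypot(t[:,0],t[:,1])<21)&(w[:,2]<.07)&(w[:,2]>.03)
A=np.c_[t[k][:,:2],np.ones(k.sum())]; f=np.linalg.lstsq(A,w[k,2]*1000,rcond=None)[0]; print("disc top plane (slope x,y, z mm)",f.round(3),"rms",np.std(A@f-w[k,2]*1000).round(2))
print(o["eef_pos"],o["wrist_force"],o["opening"],o["time_s"])
for r in outline_of("disc","wrist")[:3]:
    m=r["region"]; yy,xx=np.nonzero(m&(d>0)); ww=withdepth("wrist",np.c_[xx,yy],d,c); s=ww[ww[:,2]>f[2]/1000-.003]
    if len(s)>50: tt=Rt.inv().apply(s-o["eef_pos"])*1000; print(round(r["conf"],2),r["bbox"],cv2.fitEllipse(cv2.convexHull(tt[:,:2].astype(np.float32))))
import sys
if len(sys.argv)>1: cv2.imwrite(sys.argv[1],p)
E
python3 m.py pics/w5.png
```

```text
disc top plane (slope x,y, z mm) [ 0.0000e+00 -2.0000e-03  5.5729e+01] rms 0.55
[ 0.51868272 -0.21775729  0.04238016] [-0.41587576 -1.1105453  -0.022235  ] 0.6473805274394673 9.7833
0.93 [258.5, 267.0, 112.8, 103.7] ((-1.1890560388565063, 1.5782474279403687), (48.91413879394531, 50.160911560058594), 85.06157684326172)
0.25 [417.9, 18.5, 183.7, 37.0] ((105.64131927490234, 61.41120910644531), (17.063522338867188, 73.43020629882812), 3.218949794769287)
```

Call:
move_arm([
  [[0.5,0,0,-0.3,0],[0.5,0,0,-0.3,0],[0.5,0,0,-0.3,0],[0.5,2,2,-0.3,0],[0.5,5,5,-0.3,0],[0.5,9,9,-0.3,0],[0.5,13,13,-0.3,0],[0.5,17,17,-0.3,0],[0.5,20,20,-0.3,0],[0.5,20,20,-0.3,0]],
])

```text
time_s: 10.72
eef_pos: [0.5407, -0.1988, 0.0431]
eef_rot: [0.001, 0.727, 0.687, 0.0]
wrist_force: [-0.3, 0.2, 5.4]
opening: 0.555
grasp_force: 62.3
```

Call:
move_arm([
  [[0.5,3,3,0,0],[0.5,7,6.5,0,0],[0.5,11,10,0,0],[0.5,15,13.5,0,0],[0.5,17.7,16.3,0,0],[0.5,17.7,16.3,0,0],[0.5,17.7,16.3,0,0],[0.6,17.7,16.3,0,0],[0.62,17.7,16.3,0,0],[0.62,17.7,16.3,0,0]],
])

```text
time_s: 11.55
eef_pos: [0.557, -0.1823, 0.0427]
eef_rot: [-0.0, 0.727, 0.687, 0.0]
wrist_force: [-0.5, 0.6, 0.8]
opening: 0.621
grasp_force: 0.0
```

```bash
python3 m.py pics/w6.png
```

```text
disc top plane (slope x,y, z mm) [ 1.0000e-03 -2.0000e-03  5.1739e+01] rms 0.55
[ 0.55699678 -0.18227157  0.04265342] [-0.47977106  0.55522545  0.75103553] 0.6212520015734613 11.55
0.71 [258.2, 262.5, 109.2, 99.2] ((-0.4463121294975281, 1.0098280906677246), (48.99234390258789, 50.27106475830078), 74.96810913085938)
```

Disc top is at 51.7 mm and level, so it's seated. Backing off upward and looking at the latch.

Call:
move_arm([
  [[0.75,0,0,-0.5,0],[0.75,0,0,-0.5,0],[0.75,0,0,-6,0],[0.75,0,0,-20,0],[0.75,0,0,-40,0],[0.75,0,0,-70,0],[0.75,0,0,-95,0],[0.75,0,0,-100,0],[0.75,0,0,-100,0],[0.75,0,0,-100,0]],
])

```text
time_s: 12.48
eef_pos: [0.5569, -0.1821, 0.1427]
eef_rot: [0.0, 0.727, 0.687, 0.0]
wrist_force: [-0.8, 0.5, -0.6]
opening: 0.747
grasp_force: 0.0
```

```bash
python3 - <<'E'
from h import *
o=ctrl.get_obs(); c=cal("wrist"); p,d=camera("wrist"); print(o["eef_pos"],o["eef_rot"],o["wrist_force"])
cv2.imwrite("pics/w7.png",p)
H,S,V=cv2.split(cv2.cvtColor(p,cv2.COLOR_BGR2HSV)); red=((H<8)|(H>172))&(S>120)&(V>60)&(d>0)
n,l,st,_=cv2.connectedComponentsWithStats(red.astype(np.uint8)); k=1+np.argmax(st[1:,4]); red=l==k
ys,xs=np.nonzero(red); w=withdepth("wrist",np.c_[xs,ys],d,c)*1000; w=w[(w[:,2]>50)&(w[:,2]<80)]
print(st[k],cv2.minAreaRect(w[:,:2].astype(np.float32)),np.median(w[:,2]))
ys,xs=np.mgrid[0:384,0:512]; P=np.c_[xs.ravel(),ys.ravel()]; P=P[d[P[:,1],P[:,0]]>0]; w=withdepth("wrist",P,d,c)*1000
a=w[(w[:,2]>86)&(w[:,2]<95)&(abs(w[:,0]-600)<30)&(abs(w[:,1]+110)<30)]; print("pin top",len(a),a.mean(0),np.ptp(a,axis=0))
# seated disc vs pocket
k=(np.hypot(w[:,0]-557,w[:,1]+183)<20)&(w[:,2]>30)&(w[:,2]<60); print("disc z",np.median(w[k,2]),np.ptp(w[k,2]))
E
```

```text
[ 0.55694193 -0.18213101  0.14269034] [1.49675458e-04 7.26961299e-01 6.86678414e-01 5.74680583e-05] [-0.76108804  0.45284206 -0.58656034]
[ 238   73   97   41 1889] ((579.164794921875, -110.8282241821289), (25.782564163208008, 61.349910736083984), 74.3412094116211) 61.81936308841618
pin top 349 [ 606.19781082 -112.18733087   90.44580228] [11.80660341 11.34132874  5.84737692]
disc z 51.68585319218147 4.286731328736224
```

View pics/w7.png

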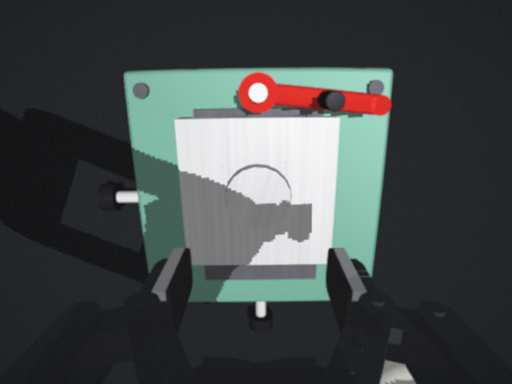

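Disc is flush in the pocket at (258,197), the latch pivot is at (258,92) and the pin is at (333,100). Moving over the pin, with the pinch along its tangent.

Call:
move_arm([
  [[0.6,15,10,0,-0.12],[0.5,30,20,0,-0.24],[0.5,45,30,0,-0.36],[0.5,60,38,0,-0.48],[0.5,72.5,45.3,0,-0.6],[0.5,72.5,45.3,0,-0.72],[0.5,72.5,45.3,0,-0.84],[0.5,72.5,45.3,0,-0.96],[0.5,72.5,45.3,0,-1.08],[0.5,72.5,45.3,0,-1.2]],
])

```text
time_s: 13.37
eef_pos: [0.6051, -0.1118, 0.1403]
eef_rot: [-0.002, 0.209, 0.978, 0.0]
wrist_force: [0.4, -0.7, -0.3]
opening: 0.501
grasp_force: 0.0
```

Call:
move_arm([
  [[0.5,0,0,0,-0.12],[0.5,0,0,0,-0.24],[0.5,0,0,0,-0.3],[0.5,0,0,10,-0.3],[0.5,0,0,25,-0.3],[0.5,0,0,35,-0.3],[0.5,0,0,35,-0.3],[0.5,0,0,35,-0.3],[0.5,0,0,35,-0.3],[0.5,0,0,35,-0.3]],
])

```text
time_s: 14.2
eef_pos: [0.6069, -0.1126, 0.1083]
eef_rot: [0.001, 0.064, 0.998, -0.0]
wrist_force: [-0.6, -0.5, 0.6]
opening: 0.501
grasp_force: 0.0
```

```bash
python3 - <<'E'
from h import *
o=ctrl.get_obs(); c=cal("wrist"); p,d=camera("wrist"); print(o["eef_pos"],o["eef_rot"],o["wrist_force"],o["q"])
cv2.imwrite("pics/w8.png",p); print(proj("wrist",[[.6062,-.1122,.091],[.6062,-.1122,.061],[.5615,-.107,.061]],c))
ys,xs=np.mgrid[0:384,0:512]; P=np.c_[xs.ravel(),ys.ravel()]; P=P[d[P[:,1],P[:,0]]>0]; w=withdepth("wrist",P,d,c)*1000
k=(w[:,2]>86)&(w[:,2]<95)&(np.hypot(w[:,0]-606,w[:,1]+112)<14); a=w[k]; print("pin top",len(a),a.mean(0),np.ptp(a,axis=0)); print(totool(a.mean(0)/1000))
E
```

```text
[ 0.60690552 -0.11259164  0.10829018] [ 5.25206816e-04  6.40488459e-02  9.97946612e-01 -1.69641672e-04] [-0.56331872 -0.47009579  0.5901732 ] [-3.75452493e-01  4.02515156e-01  1.59179535e+00 -1.28643445e-06
  1.14617830e+00 -1.81806284e+00]
[[259.11624046 239.01628497]
 [259.0301861  217.69716755]
 [258.13939885 145.84098015]]
pin top 400 [ 605.77695461 -112.33407533   90.18654892] [12.21818666 11.62317204  6.18856421]
[ 1.22390342  0.14687002 18.26886845]
```

View pics/w8.png

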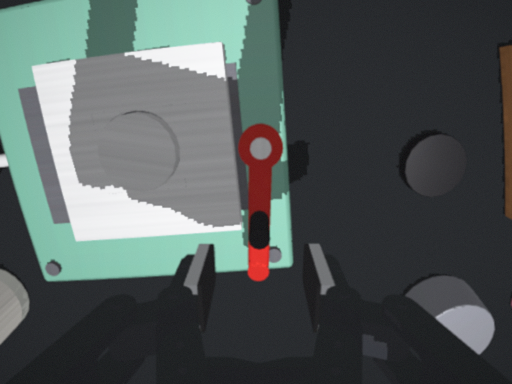

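Pin at (259,230) is centred between the open fingers. Descending and pinching it.

Call:
move_arm([
  [[0.5,0,0,10,0],[0.5,1,0,22,0],[0.5,1,0,32,0],[0.4,1,0,38,0],[0.2,1,0,38,0],[0.05,1,0,38,0],[0.05,1,0,38,0],[0.05,1,0,38,0],[0.05,1,0,38,0],[0.05,1,0,38,0]],
])

```text
time_s: 15.08
eef_pos: [0.6047, -0.112, 0.0689]
eef_rot: [-0.001, 0.064, 0.998, 0.0]
wrist_force: [-0.3, -0.1, -10.4]
opening: 0.117
grasp_force: 58.3
```

```bash
python3 - <<'E'
from h import *
o=ctrl.get_obs(); print(o["eef_pos"],o["eef_rot"],o["wrist_force"],o["opening"],o["grasp_force"])
piv=np.array([.5615,-.107]); r=o["eef_pos"][:2]-piv; print(np.hypot(*r),np.arctan2(r[1],r[0]))
for s in np.linspace(0,1.5,21):
    a=np.arctan2(r[1],r[0])-s; t=totool([*(piv+.045*np.array([np.cos(a),np.sin(a)])),o["eef_pos"][2]]); print(round(s,3),t.round(1)[:2])
E
```

```text
[ 0.6046847  -0.11201474  0.06886358] [-7.94628879e-04  6.38760199e-02  9.97957496e-01  2.44345286e-04] [ -0.31585642  -0.13097403 -10.384654  ] 0.11672915596378891 58.32868695259094
0.043474892682437635 -0.11560520230076393
0.0 [-1.5  0. ]
0.075 [-1.4 -3.4]
0.15 [-1.1 -6.7]
0.225 [ -0.5 -10. ]
0.3 [  0.3 -13.3]
0.375 [  1.4 -16.5]
0.45 [  2.7 -19.6]
0.525 [  4.3 -22.6]
0.6 [  6.  -25.5]
0.675 [  8.  -28.2]
0.75 [ 10.2 -30.8]
0.825 [ 12.5 -33.2]
0.9 [ 15.1 -35.4]
0.975 [ 17.8 -37.5]
1.05 [ 20.6 -39.3]
1.125 [ 23.6 -40.9]
1.2 [ 26.7 -42.3]
1.275 [ 29.8 -43.4]
1.35 [ 33.1 -44.3]
1.425 [ 36.4 -45. ]
1.5 [ 39.7 -45.4]
```

Call:
move_arm([
  [[0.05,-1.4,-3.4,0,0.075],[0.05,-1.1,-6.7,0,0.15],[0.05,-0.5,-10,0,0.225],[0.05,0.3,-13.3,0,0.3],[0.05,1.4,-16.5,0,0.375],[0.05,2.7,-19.6,0,0.45],[0.05,4.3,-22.6,0,0.525],[0.05,6,-25.5,0,0.6],[0.05,8,-28.2,0,0.675],[0.05,10.2,-30.8,0,0.75]],
])

```text
time_s: 15.92
eef_pos: [0.5892, -0.1398, 0.0688]
eef_rot: [-0.003, 0.426, 0.905, 0.0]
wrist_force: [-5.7, 5.4, -4.4]
opening: 0.108
grasp_force: 58.9
```

```bash
python3 - <<'E'
from h import *
o=ctrl.get_obs(); print(o["eef_pos"],o["wrist_force"],o["opening"])
piv=np.array([.5615,-.107]); r=o["eef_pos"][:2]-piv; a0=np.arctan2(r[1],r[0]); print(np.hypot(*r),a0)
for f in np.linspace(0,1,10)[1:]:
    a=a0+(-1.621-a0)*f; t=totool([*(piv+.045*np.array([np.cos(a),np.sin(a)])),o["eef_pos"][2]]); print(round(a0-a,3),t.round(1)[:2])
E
```

```text
[ 0.58918573 -0.13980599  0.06875213] [-5.71158061  5.43515575 -4.41545226] 0.10800737532809568
0.04292706603498971 -0.869840838790026
0.083 [-2.  -3.7]
0.167 [-1.5 -7.5]
0.25 [ -0.8 -11.1]
0.334 [  0.2 -14.7]
0.417 [  1.6 -18.3]
0.501 [  3.2 -21.6]
0.584 [  5.1 -24.9]
0.668 [  7.3 -27.9]
0.751 [  9.7 -30.8]
```

Call:
move_arm([
  [[0.05,-0.5,-3.7,0,0.083],[0.05,0,-7.5,0,0.167],[0.05,0.5,-11,0,0.25],[0.05,1.3,-14.6,0,0.334],[0.05,2.6,-18,0,0.417],[0.05,4.2,-21.2,0,0.5],[0.05,6,-24.3,0,0.584],[0.05,8.2,-27.2,0,0.668],[0.05,10.5,-30,0,0.75],[0.05,10.5,-30,0,0.75]],
])

```text
time_s: 16.75
eef_pos: [0.5593, -0.15, 0.0688]
eef_rot: [-0.003, 0.728, 0.685, -0.0]
wrist_force: [-4.2, 7.5, -4.7]
opening: 0.111
grasp_force: 58.9
```

Call:
move_arm([
  [[0.15,0,0,0,0],[0.25,0,0,0,0],[0.4,0,0,0,0],[0.5,0,0,0,0],[0.5,0,0,-5,0],[0.5,0,0,-20,0],[0.5,0,0,-45,0],[0.5,-20,0,-75,0],[0.5,-50,0,-95,0],[0.5,-70,0,-95,0]],
])

```text
time_s: 17.58
eef_pos: [0.5608, -0.226, 0.1715]
eef_rot: [0.005, 0.727, 0.687, 0.001]
wrist_force: [0.4, -0.5, -0.1]
opening: 0.502
grasp_force: 0.0
```

```bash
python3 - <<'E'
from h import *
o=ctrl.get_obs(); c=cal("wrist"); p,d=camera("wrist"); print(o["eef_pos"],o["wrist_force"])
cv2.imwrite("pics/w9.png",p)
ys,xs=np.mgrid[0:384,0:512]; P=np.c_[xs.ravel(),ys.ravel()]; P=P[d[P[:,1],P[:,0]]>0]; w=withdepth("wrist",P,d,c)*1000
a=w[(w[:,2]>86)&(w[:,2]<95)&(np.hypot(w[:,0]-560,w[:,1]+150)<20)]; print("pin",len(a),a.mean(0))
k=(np.hypot(w[:,0]-557.5,w[:,1]+183)<22)&(abs(w[:,0]-557)>11)&(w[:,2]>30)&(w[:,2]<60); print("disc z",np.percentile(w[k,2],[5,50,95]))
E
```

```text
[ 0.56076197 -0.22603792  0.17153797] [ 0.44479374 -0.54298466 -0.05174883]
pin 268 [ 561.43896751 -150.67802779   90.72417428]
disc z [50.50398744 51.69254709 52.90451547]
```

View pics/w9.png

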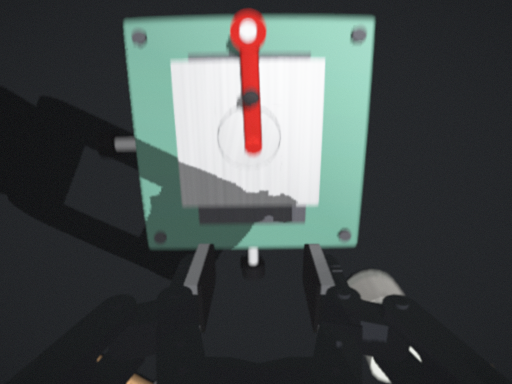

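Latch is over the disc: pivot (248,32), tip (254,146). It reads about 2–3° short of square, so I'll pinch the pin again and ease it on.

Call:
move_arm([
  [[0.5,25,0,0,0],[0.5,50,0,0,0],[0.5,70,0,0,0],[0.5,70,0,20,0],[0.5,70,0,50,0],[0.5,70,0,75,0],[0.5,70,0,90,0],[0.5,70,0,95,0],[0.05,70,0,95,0],[0.05,70,0,95,0]],
])

```text
time_s: 18.47
eef_pos: [0.5622, -0.1529, 0.0706]
eef_rot: [0.001, 0.727, 0.687, 0.0]
wrist_force: [-0.3, -0.0, 1.0]
opening: 0.228
grasp_force: 0.0
```

Call:
move_arm([
  [[0.05,0,0,0,0],[0.05,0,0,0,0],[0.05,0,0,0,0],[0.05,0,-0.5,0,0],[0.05,0,-1,0,0],[0.05,0,-1.5,0,0],[0.05,0,-2,0,0],[0.05,0,-2,0,0],[0.05,0,-2,0,0],[0.05,0,-2,0,0]],
])

```text
time_s: 19.3
eef_pos: [0.5614, -0.1532, 0.0712]
eef_rot: [0.002, 0.727, 0.687, 0.001]
wrist_force: [3.1, -0.6, 5.7]
opening: 0.114
grasp_force: 59.1
```

Call:
move_arm([
  [[0.05,0,-0.5,0,0],[0.05,0,-1,0,0],[0.05,0,-1.5,0,0],[0.05,0,-2,0,0],[0.05,0,-2.5,0,0],[0.05,0,-2.5,0,0],[0.05,0,-2.5,0,0],[0.05,0,-2.5,0,0],[0.05,0,-2.5,0,0],[0.05,0,-2.5,0,0]],
])

```text
time_s: 20.13
eef_pos: [0.5597, -0.1532, 0.0712]
eef_rot: [0.003, 0.727, 0.686, 0.002]
wrist_force: [6.8, -0.4, 3.5]
opening: 0.114
grasp_force: 59.0
```

Call:
move_arm([
  [[0.05,0,-0.5,0,0],[0.05,0,-1,0,0],[0.05,0,-1,0,0],[0.05,0,-1,0,0],[0.2,0,-1,0,0],[0.4,0,-1,0,0],[0.5,0,-1,0,0],[0.5,0,-1,-5,0],[0.5,0,-1,-30,0],[0.5,0,-1,-60,0]],
])

```text
time_s: 20.97
eef_pos: [0.5536, -0.1511, 0.1277]
eef_rot: [-0.003, 0.727, 0.687, -0.001]
wrist_force: [-0.3, -0.1, -0.6]
opening: 0.499
grasp_force: 0.0
```

Call:
move_arm([
  [[0.5,0,0,-20,0],[0.5,-20,0,-40,0],[0.5,-45,0,-40,0],[0.5,-70,0,-40,0],[0.5,-70,0,-40,0],[0.5,-70,0,-40,0],[0.5,-70,0,-40,0],[0.5,-70,0,-40,0],[0.5,-70,0,-40,0],[0.5,-70,0,-40,0]],
])

```text
time_s: 21.8
eef_pos: [0.5521, -0.2213, 0.1695]
eef_rot: [-0.0, 0.727, 0.687, -0.0]
wrist_force: [0.2, 0.1, -0.5]
opening: 0.5
grasp_force: 0.0
```

```bash
python3 - <<'E'
from h import *
o=ctrl.get_obs(); c=cal("wrist"); p,d=camera("wrist"); print(o["eef_pos"],o["wrist_force"])
cv2.imwrite("pics/w10.png",p)
ys,xs=np.mgrid[0:384,0:512]; P=np.c_[xs.ravel(),ys.ravel()]; P=P[d[P[:,1],P[:,0]]>0]; w=withdepth("wrist",P,d,c)*1000
a=w[(w[:,2]>86)&(w[:,2]<95)&(np.hypot(w[:,0]-560,w[:,1]+150)<20)]; print("pin",len(a),a.mean(0))
k=(np.hypot(w[:,0]-557.5,w[:,1]+183)<22)&(abs(w[:,0]-557)>11)&(w[:,2]>30)&(w[:,2]<60); print("disc z",np.percentile(w[k,2],[5,50,95]))
H,S,V=cv2.split(cv2.cvtColor(p,cv2.COLOR_BGR2HSV)); red=((H<8)|(H>172))&(S>120)&(V>60)
n,l,st,_=cv2.connectedComponentsWithStats(red.astype(np.uint8)); kk=1+np.argmax(st[1:,4]); ys,xs=np.nonzero(l==kk)
r=onplane("wrist",np.c_[xs,ys],.061,c)*1000
for lo,hi in((-122,-100),(-140,-124),(-180,-165),(-197,-185)):
    s=r[(r[:,1]>lo)&(r[:,1]<hi)]; print(lo,hi,len(s),(s[:,0].min()+s[:,0].max())/2, s[:,0].mean(),s[:,1].mean()) if len(s) else 0
pl=(S<40)&(V>130); pl[:, :150]=0; pl[:,350:]=0; n,l,st,_=cv2.connectedComponentsWithStats(pl.astype(np.uint8)); kk=1+np.argmax(st[1:,4]); ys,xs=np.nonzero(l==kk); print(cv2.minAreaRect((onplane("wrist",np.c_[xs,ys],.044,c)[:,:2]*1000).astype(np.float32)))
E
```

```text
[ 0.55212391 -0.22125059  0.16952622] [ 0.16070277  0.0980059  -0.50038717]
pin 267 [ 560.12821012 -150.74558844   90.82052611]
disc z [50.59034588 51.68061356 52.79589795]
-122 -100 690 562.0942002657482 561.8372897831306 -111.26286428134236
-140 -124 415 561.0672168720532 561.1002901727344 -131.94217932366502
((557.3904418945312, -181.47198486328125), (124.61122131347656, 120.85136413574219), 87.27151489257812)
```

View pics/w10.png

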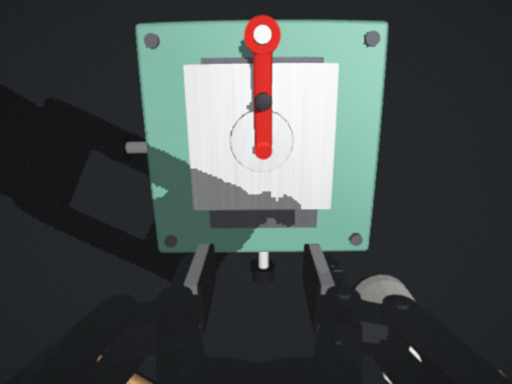

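The latch now lies straight along the fixture's axis, from pivot (262,34) to tip (263,150). Direction is (562.0,-111) → (561.1,-132), about -1.61 rad in world, or 1.56 on the joint. The disc is flat beneath it at 51.7 mm and the robot is clear.

```bash
python3 -c "
from bench import order; print(order.hand_in())"
```

```text
the job is handed in; nothing more can be done
None
```

The steel disc is seated flat in the pocket with the red latch swung over it and released, and I handed the job in at about 22 s with the robot touching nothing.

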